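# Load the tool carrier in program order

## Task

The four cutting tools in the grey pots of the aluminium setting rack stand in the order in which the milling program calls for them, counted from the rack's red end. Move them all into the black pots of the blue tool carrier in that same order, counted from the carrier's own red end, each seated fully home on its flange; never let a tool fall over.

Things in the scene. Friction and masses are not known exactly. Their poses are not given: they have to be found in the camera images.
- face_mill: Face mill in its holder: bright silver head with four small yellow inserts round its top face. Top 49 mm above the origin. z axis up, round; origin at its flange's underside, which rests on the pot's rim. Below: taper shank 24 mm wide narrowing to 15 at -30 mm, then 9 mm knob to -34. Above: 32 mm flange to +14, gripping part 34 mm in diameter from +19 to +36. About 0.3 kg, loose
- drill: Drill holder: black collet nut with a thin silver 8 mm twist drill standing out of it. Top 62 mm above the origin. z axis up, round; origin at its flange's underside, which rests on the pot's rim. Below: taper shank 24 mm wide narrowing to 15 at -30 mm, then 9 mm knob to -34. Above: 32 mm flange to +14, gripping part 34 mm in diameter from +19 to +36. About 0.3 kg, loose
- countersink: Countersink holder: bright steel nut with a wide (25 mm) copper-coloured cone on top. Top 60 mm above the origin. z axis up, round; origin at its flange's underside, which rests on the pot's rim. Below: taper shank 24 mm wide narrowing to 15 at -30 mm, then 9 mm knob to -34. Above: 32 mm flange to +14, gripping part 34 mm in diameter from +19 to +36. About 0.3 kg, loose
- tap: Tapping holder: blue sleeve with a thin brass-coloured tap standing out of it. Top 62 mm above the origin. z axis up, round; origin at its flange's underside, which rests on the pot's rim. Below: taper shank 24 mm wide narrowing to 15 at -30 mm, then 9 mm knob to -34. Above: 32 mm flange to +14, gripping part 34 mm in diameter from +19 to +36. About 0.3 kg, loose
- setting_rack: Aluminium channel rack with four grey plastic pots that hold the tools at the start; 242 x 66 mm. Places along its y axis at y = +81 (first, by the red end cap), +27, -27, -81 mm, x = 0. Origin: middle of its underside, z up. Pot rims 44 mm above it, bores 25.5 mm wide, 36 deep. Fixed, any yaw
- tool_carrier: Blue channel carrier with four black plastic pots, empty at the start; 242 x 66 mm. Places along its y axis at y = +81 (first, by the red end cap), +27, -27, -81 mm, x = 0. Origin: middle of its underside, z up. Pot rims 44 mm above it, bores 25.5 mm wide, 36 deep. Fixed, any yaw
- pot_face_mill: The grey pot of the setting rack in which the face mill stands at the start (all four grey pots look alike). It never moves, so it keeps the record of that tool's place in the row. Square, 54 x 52 mm, rim 44 mm above its origin, which is on the bore's axis at the level of the rack's underside
- pot_drill: The grey pot of the setting rack in which the drill stands at the start (all four grey pots look alike). It never moves, so it keeps the record of that tool's place in the row. Square, 54 x 52 mm, rim 44 mm above its origin, which is on the bore's axis at the level of the rack's underside
- pot_countersink: The grey pot of the setting rack in which the countersink stands at the start (all four grey pots look alike). It never moves, so it keeps the record of that tool's place in the row. Square, 54 x 52 mm, rim 44 mm above its origin, which is on the bore's axis at the level of the rack's underside
- pot_tap: The grey pot of the setting rack in which the tap stands at the start (all four grey pots look alike). It never moves, so it keeps the record of that tool's place in the row. Square, 54 x 52 mm, rim 44 mm above its origin, which is on the bore's axis at the level of the rack's underside

How it is judged:
At the end, for the whole second after the job is handed in: Each of the four tools stands in the tool carrier in the place with the same number, counted from the red end, as its pot has in the setting rack: axis within 8 mm of the pot's centre, flange within 4 mm of the rim, tilted less than 0.08 rad, released and at rest (((y of pot_face_mill in the frame of setting_rack between 0.071 and 0.091 m and y of face_mill in the frame of tool_carrier between 0.073 and 0.089 m) or (y of pot_face_mill in the frame of setting_rack between 0.017 and 0.037 m and y of face_mill in the frame of tool_carrier between 0.019 and 0.035 m) or (y of pot_face_mill in the frame of setting_rack between -0.037 and -0.017 m and y of face_mill in the frame of tool_carrier between -0.035 and -0.019 m) or (y of pot_face_mill in the frame of setting_rack between -0.091 and -0.071 m and y of face_mill in the frame of tool_carrier between -0.089 and -0.073 m)) and x of face_mill in the frame of tool_carrier between -0.008 and 0.008 m and z of face_mill in the frame of tool_carrier between 0.04 and 0.048 m and angle between each of face_mill, drill, countersink, tap's own z axis and vertical below 0.08 rad and linear speed of each of face_mill, drill, countersink, tap below 0.02 m/s and angular speed of each of face_mill, drill, countersink, tap below 0.2 rad/s and ((y of pot_drill in the frame of setting_rack between 0.071 and 0.091 m and y of drill in the frame of tool_carrier between 0.073 and 0.089 m) or (y of pot_drill in the frame of setting_rack between 0.017 and 0.037 m and y of drill in the frame of tool_carrier between 0.019 and 0.035 m) or (y of pot_drill in the frame of setting_rack between -0.037 and -0.017 m and y of drill in the frame of tool_carrier between -0.035 and -0.019 m) or (y of pot_drill in the frame of setting_rack between -0.091 and -0.071 m and y of drill in the frame of tool_carrier between -0.089 and -0.073 m)) and x of drill in the frame of tool_carrier between -0.008 and 0.008 m and z of drill in the frame of tool_carrier between 0.04 and 0.048 m and ((y of pot_countersink in the frame of setting_rack between 0.071 and 0.091 m and y of countersink in the frame of tool_carrier between 0.073 and 0.089 m) or (y of pot_countersink in the frame of setting_rack between 0.017 and 0.037 m and y of countersink in the frame of tool_carrier between 0.019 and 0.035 m) or (y of pot_countersink in the frame of setting_rack between -0.037 and -0.017 m and y of countersink in the frame of tool_carrier between -0.035 and -0.019 m) or (y of pot_countersink in the frame of setting_rack between -0.091 and -0.071 m and y of countersink in the frame of tool_carrier between -0.089 and -0.073 m)) and x of countersink in the frame of tool_carrier between -0.008 and 0.008 m and z of countersink in the frame of tool_carrier between 0.04 and 0.048 m and ((y of pot_tap in the frame of setting_rack between 0.071 and 0.091 m and y of tap in the frame of tool_carrier between 0.073 and 0.089 m) or (y of pot_tap in the frame of setting_rack between 0.017 and 0.037 m and y of tap in the frame of tool_carrier between 0.019 and 0.035 m) or (y of pot_tap in the frame of setting_rack between -0.037 and -0.017 m and y of tap in the frame of tool_carrier between -0.035 and -0.019 m) or (y of pot_tap in the frame of setting_rack between -0.091 and -0.071 m and y of tap in the frame of tool_carrier between -0.089 and -0.073 m)) and x of tap in the frame of tool_carrier between -0.008 and 0.008 m and z of tap in the frame of tool_carrier between 0.04 and 0.048 m); the robot touches nothing.
It fails at once if a tool falls over (its axis more than 0.8 rad from vertical) (angle between any of face_mill, drill, countersink, tap's own z axis and vertical above 0.8 rad).
It also fails if it takes over 120 s, if anything falls off the work surface, if the arm or the gripper's body presses on something with over 40 N, if the wrist force passes 120 N, or if a joint passes its speed limit or range.

## Robot

A 7-joint arm with a two-finger parallel gripper is mounted at the origin on a cart in front of the work surface, level with it; the furniture and walls round the work are solid. World frame = base frame: x ahead of the robot, y to its left, z up, the work surface at z = 0. Lengths are in m, angles in rad, forces in N, time in s.
With the tool pointing down it reaches from about 0.425 to 0.875 m from the base axis. Payload 8.4 kg.
Tool frame: the origin (TCP) lies at the very end of the fingers, on their centre line; the grasp point (between the pads) lies 19 mm behind it; z points along the fingers, y is the line along which they close (so a half turn about z gives the same grasp; the last joint's range is limited). The gripper opens to 87 mm and grips with 3 to 60 N. Pads are 19 mm wide; open, the fingers measure 117 mm over their backs; the gripper's body (75 mm by 190 mm) begins 51 mm behind the grasp point.
Start: joints at [-1.332, 0.333, 0.04, 1.465, -0.013, 1.343, -0.059], TCP at [0.215, 0.613, 0.223] pointing down, gripper open.
Joint ranges: [-2.58, 2.58], [-0.38, 2.09], [-1.3, 1.39], [0.25, 2.4], [-1.5, 4.64], [0.08, 2.09], [-2.65, 2.65]. Speed limits (rad/s): [2.22, 2.22, 2.79, 2.79, 3.14, 3.14, 3.14].

## Interface

Orientations are given as a rotation vector (axis times angle).
In Python, from station import get_obs, vision, arm gives the robot as it stands.
- The arm moves only by the tool arm_command, never from a script. Its argument "commands" is a list that holds one entry, the list of rows, each a list of 7 numbers: the shift along the tool's x, y, z in units of 0.025 m (1.0 is 0.025 m), then the turn, a rotation vector about the tool's x, y, z in units of 8 degrees (1.0 is 8 degrees), then the opening, from 0 (shut) to 1 (fully open). A call has exactly 8 rows; each row shifts and turns the commanded pose from where the row before left it, along the tool's axes as they then stand; what a row does not reach is not made up. A row lasts 1/8 s, in which the tool goes at most 62.5 mm and 10.7 degrees, less where a joint would pass 70% of its speed; a pose out of reach is approached as far as the arm can. A call with a number of a shift or a turn outside -1 to 1 is refused whole. A call with a gripper value outside its range is refused whole. The fingers move at their own pace and stop on an object; "grip_force" is the grip in N (left out, the last holds). Time passes only in rows, so rows that do not move let the fingers close, or fill a call up. It gives the time, the measured TCP pose, the force, the opening and the grip force at its end, in the units of the state.
- get_obs(): the state, without advancing time (a new reading comes with each control period).
- vision.read_camera(name): name is "scene" or "side" or "wrist"; returns the picture (384x512x3 uint8, red, green, blue); there is no depth.
- vision.get_calibration(name): a dict with "fx", "fy", "cx", "cy" (pixels), "extrinsics" (4x4, takes a point from camera to world coordinates); the wrist camera has in their place "tool_from_camera" (4x4, takes a point from camera to tool coordinates, whose origin is the TCP and whose axes are the flange's). Camera axes: x right, y down, z forward; pixel columns grow to the right and rows downward; lengths in m; the calibration is good to about 2 mm. A picture is of the moment at which its call begins: read the wrist's pose just before it. get_calibration takes no time and is no camera call.
- arm.finish_job(): hands the job in; it is judged then, once.
The state is a dict: "time_s": time; "joint_positions": joint angles; "qd": joint speeds; "joint_torque": joint torques, N m; "eef_pos": TCP position; "tool_rot": TCP orientation; "contact_force": force on the tool from outside, world axes, zero at the start; "moment": the same for the moment, N m; "opening": opening from 0.0 (shut) to 1.0 (fully open); "grip_force": force on a finger pad.
Only numpy, scipy, OpenCV 4.12 (cv2) and the standard library are available. Lean on these libraries where they do the work, as an engineer would, in place of code of your own. Each camera call takes 0.05 s, during which the arm holds its last target. There are 200 camera calls.

## Working session

There is one attempt and no reset: what is moved stays moved. The work goes in short steps, Python scripts to look and compute and a tool call to move; the robot and the scene stay as the last step left them, time stands still between calls to the robot, and variables do not carry over. Pictures are saved under pics/ and viewed, at most 14 in all, crops included, and the job is handed in when it is done.

Besides the shell and the picture viewer there is one more tool, called after "Emit:" in YAML: its name, and indented under it one key for each argument. arm_command: Moves the arm, as the interface text tells. Its arguments: {"type":"object","properties":{"commands":{"type":"array","items":{"type":"array","items":{"type":"array","items":{"type":"number","minimum":-1,"maximum":1}}}},"grip_force":{"type":"number"}},"required":["commands"]}

```bash
mkdir -p pics; cat > h.py <<'E'
import numpy as np, cv2
from scipy.spatial.transform import Rotation as R
from station import get_obs, vision, arm
def cam(name):
    o=get_obs(); c=vision.get_calibration(name); im=vision.read_camera(name)
    K=np.array([[c['fx'],0,c['cx']],[0,c['fy'],c['cy']],[0,0,1]])
    if name=='wrist':
        T=np.eye(4);T[:3,:3]=R.from_rotvec(o['tool_rot']).as_matrix();T[:3,3]=o['eef_pos'];T=T@np.array(c['tool_from_camera'])
    else: T=np.array(c['extrinsics'])
    return im,K,T
def save(im,n): cv2.imwrite('pics/'+n+'.png',cv2.cvtColor(im,cv2.COLOR_RGB2BGR))
def toplane(uv,K,T,z):
    d=T[:3,:3]@np.linalg.inv(K)@np.array([uv[0],uv[1],1.]); p=T[:3,3]
    return p+d*(z-p[2])/d[2]
def proj(P,K,T):
    q=T[:3,:3].T@(np.asarray(P)-T[:3,3]); q=K@q; return q[:2]/q[2]
E
python3 - <<'E'
from h import *
o=get_obs(); print({k:np.round(v,3).tolist() for k,v in o.items()})
ims=[]
for n in('scene','side','wrist'):
    im,K,T=cam(n); save(im,n+'0'); np.savez('/tmp/'+n,im=im,K=K,T=T); print(n,np.round(T,3).tolist(),K[0,0])
    ims.append(im)
E
```

```text
{'time_s': 0.0, 'joint_positions': [-1.332, 0.334, 0.04, 1.466, -0.013, 1.343, -0.058], 'qd': [0.0, -0.001, 0.0, -0.001, 0.0, 0.0, -0.002], 'joint_torque': [0.0, -65.636, 1.335, -40.381, -0.06, 0.045, 0.0], 'eef_pos': [0.215, 0.613, 0.222], 'tool_rot': [-0.528, -3.097, 0.003], 'contact_force': [0.541, -0.457, 0.52], 'moment': [-0.033, -0.015, 0.037], 'grip_force': 0.0, 'opening': 0.999}
scene [[0.484, -0.56, 0.673, -0.187], [-0.875, -0.306, 0.375, -0.519], [-0.004, -0.77, -0.638, 0.729], [0.0, 0.0, 0.0, 1.0]] 495.57393979409204
side [[-0.993, -0.063, 0.097, 0.417], [-0.115, 0.435, -0.893, 0.619], [0.014, -0.898, -0.439, 0.43], [0.0, 0.0, 0.0, 1.0]] 367.83136767191496
wrist [[0.333, 0.907, 0.259, 0.144], [0.943, -0.319, -0.093, 0.639], [-0.002, 0.275, -0.961, 0.384], [0.0, 0.0, 0.0, 1.0]] 303.8635821262871
```

View pics/scene0.png

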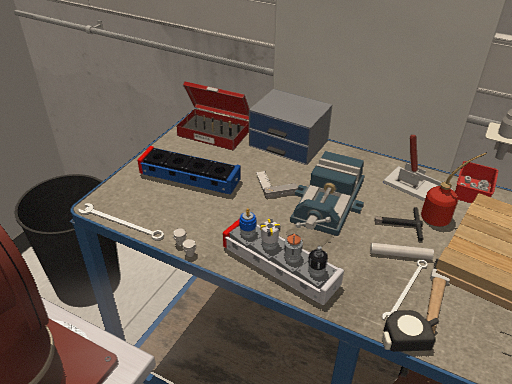

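View pics/side0.png

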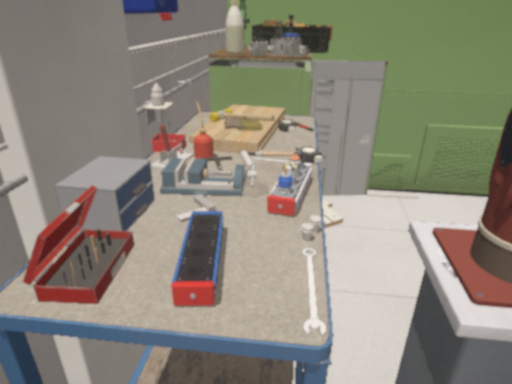

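Scene: the rack's red end is at about (228,233). From there the tools run tap (248,222), face mill (270,230), countersink (293,243), drill (318,258). The carrier's red end is at (147,160), on its left; the side view shows it nearest, at (195,292). I'll compute rough positions next.

```bash
python3 - <<'E'
from h import *
d=np.load('/tmp/scene.npz');K,T=d['K'],d['T']
for n,uv,z in [('tap',(248,221),.085),('fm',(270,228),.09),('cs',(293,240),.1),('drill',(318,257),.085)]: print(n,np.round(toplane(uv,K,T,z),3))
im=d['im']; hsv=cv2.cvtColor(im,cv2.COLOR_RGB2HSV)
# carrier crop
c=cv2.resize(im[140:310,120:350],None,fx=3.4,fy=3.4,interpolation=cv2.INTER_CUBIC); save(c,'crop0')
d=np.load('/tmp/side.npz');K,T=d['K'],d['T']
for uv in [(207,218),(195,283)]: print('side carrier',np.round(toplane(uv,K,T,.044),3))
E
```

```text
tap [ 0.434 -0.182  0.085]
fm [ 0.432 -0.23   0.09 ]
cs [ 0.414 -0.285  0.1  ]
drill [ 0.41  -0.336  0.085]
side carrier [ 0.596 -0.026  0.044]
side carrier [0.565 0.175 0.044]
```

View pics/crop0.png

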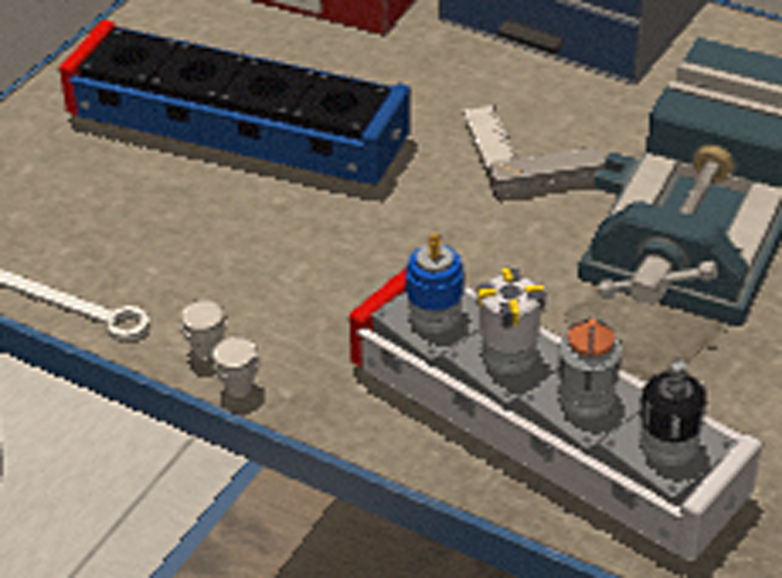

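View pics/wrist0.png

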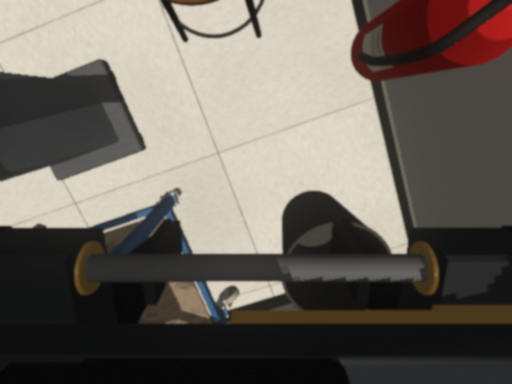

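```bash
cat >> h.py <<'E'
def plan(wps):
    """wps: (x,y,z,tool-y yaw deg,opening,nrows) -> rows from present pose, tool down; yaw None keeps"""
    o=get_obs(); p=np.array(o['eef_pos']); M=R.from_rotvec(o['tool_rot']); rows=[]
    for x,y,z,yaw,op,n in wps:
        a=np.radians(yaw); ty=np.array([np.cos(a),np.sin(a),0]); tz=np.array([0,0,-1.]); tx=np.cross(ty,tz)
        G=R.from_matrix(np.c_[tx,ty,tz]); w=(M.inv()*G).as_rotvec()/n; dp=(np.array([x,y,z])-p)/n
        for i in range(n):
            r=np.r_[np.round(M.inv().apply(dp)/.025,2),np.round(np.degrees(w)/8,2)]; 
            rows.append(r.tolist()+[op]); p=p+M.apply(r[:3]*.025); M=M*R.from_rotvec(np.radians(r[3:]*8))
    for i in range(0,len(rows),8): print('['+','.join('['+','.join('%g'%(v+0.) for v in r)+']' for r in rows[i:i+8])+']')
    print(len(rows),'max',np.abs(np.array(rows)[:,:6]).max())
E
python3 - <<'E'
from h import *
d=np.load('/tmp/scene.npz');K,T=d['K'],d['T']
for uv in [(158.2,156.2),(178.8,160.6),(198.5,165),(220,170.3)]: print(np.round(toplane(uv,K,T,.044),3))
plan([(.40,.45,.33,45,1,10),(.54,.2,.36,10,1,12),(.54,.0,.36,0,1,10)])
E
```

```text
[0.573 0.141 0.044]
[0.582 0.087 0.044]
[0.589 0.036 0.044]
[ 0.595 -0.02   0.044]
[[-0.91,-0.37,-0.43,0,0,0.32,1],[-0.93,-0.33,-0.43,0,0,0.32,1],[-0.94,-0.29,-0.43,0,0,0.32,1],[-0.95,-0.25,-0.43,0,0,0.32,1],[-0.96,-0.2,-0.43,0,0,0.32,1],[-0.97,-0.16,-0.43,0,0,0.32,1],[-0.98,-0.12,-0.43,0,0,0.32,1],[-0.98,-0.07,-0.43,0,0,0.32,1]]
[[-0.98,-0.03,-0.43,0,0,0.32,1],[-0.99,0.02,-0.43,0,0,0.32,1],[-0.92,-0.26,-0.1,0,0,0.37,1],[-0.93,-0.21,-0.1,0,0,0.37,1],[-0.94,-0.16,-0.1,0,0,0.37,1],[-0.95,-0.11,-0.1,0,0,0.37,1],[-0.95,-0.06,-0.1,0,0,0.37,1],[-0.96,-0.02,-0.1,0,0,0.37,1]]
[[-0.96,0.03,-0.1,0,0,0.37,1],[-0.95,0.08,-0.1,0,0,0.37,1],[-0.95,0.13,-0.1,0,0,0.37,1],[-0.94,0.18,-0.1,0,0,0.37,1],[-0.93,0.23,-0.1,0,0,0.37,1],[-0.92,0.28,-0.1,0,0,0.37,1],[-0.79,-0.13,0,0,0,0.12,1],[-0.79,-0.12,0,0,0,0.12,1]]
[[-0.79,-0.11,0,0,0,0.12,1],[-0.79,-0.09,0,0,0,0.12,1],[-0.8,-0.08,0,0,0,0.12,1],[-0.8,-0.07,0,0,0,0.12,1],[-0.8,-0.05,0,0,0,0.12,1],[-0.8,-0.04,0,0,0,0.12,1],[-0.8,-0.03,0,0,0,0.12,1],[-0.8,-0.01,0,0,0,0.12,1]]
32 max 0.99
```

Emit:
arm_command:
  commands:
    - [[-0.91,-0.37,-0.43,0,0,0.32,1],[-0.93,-0.33,-0.43,0,0,0.32,1],[-0.94,-0.29,-0.43,0,0,0.32,1],[-0.95,-0.25,-0.43,0,0,0.32,1],[-0.96,-0.2,-0.43,0,0,0.32,1],[-0.97,-0.16,-0.43,0,0,0.32,1],[-0.98,-0.12,-0.43,0,0,0.32,1],[-0.98,-0.07,-0.43,0,0,0.32,1]]

```text
time_s: 1.15
eef_pos: [0.3639, 0.4817, 0.3092]
tool_rot: [-1.075, -2.952, 0.0]
contact_force: [1.0, -0.2, 0.2]
opening: 1.001
grip_force: 0.0
```

Emit:
arm_command:
  commands:
    - [[-0.98,-0.03,-0.43,0,0,0.32,1],[-0.99,0.02,-0.43,0,0,0.32,1],[-0.92,-0.26,-0.1,0,0,0.37,1],[-0.93,-0.21,-0.1,0,0,0.37,1],[-0.94,-0.16,-0.1,0,0,0.37,1],[-0.95,-0.11,-0.1,0,0,0.37,1],[-0.95,-0.06,-0.1,0,0,0.37,1],[-0.96,-0.02,-0.1,0,0,0.37,1]]

```text
time_s: 2.15
eef_pos: [0.4706, 0.324, 0.3452]
tool_rot: [1.639, 2.68, 0.0]
contact_force: [1.0, 0.6, 0.6]
opening: 1.007
grip_force: 0.0
```

Emit:
arm_command:
  commands:
    - [[-0.96,0.03,-0.1,0,0,0.37,1],[-0.95,0.08,-0.1,0,0,0.37,1],[-0.95,0.13,-0.1,0,0,0.37,1],[-0.94,0.18,-0.1,0,0,0.37,1],[-0.93,0.23,-0.1,0,0,0.37,1],[-0.92,0.28,-0.1,0,0,0.37,1],[-0.79,-0.13,0,0,0,0.12,1],[-0.79,-0.12,0,0,0,0.12,1]]

```text
time_s: 3.15
eef_pos: [0.54, 0.1586, 0.3599]
tool_rot: [-2.07, -2.363, 0.0]
contact_force: [0.9, -0.3, 0.5]
opening: 1.001
grip_force: 0.0
```

Emit:
arm_command:
  commands:
    - [[-0.79,-0.11,0,0,0,0.12,1],[-0.79,-0.09,0,0,0,0.12,1],[-0.8,-0.08,0,0,0,0.12,1],[-0.8,-0.07,0,0,0,0.12,1],[-0.8,-0.05,0,0,0,0.12,1],[-0.8,-0.04,0,0,0,0.12,1],[-0.8,-0.03,0,0,0,0.12,1],[-0.8,-0.01,0,0,0,0.12,1]]

```text
time_s: 4.15
eef_pos: [0.5399, -0.0015, 0.3601]
tool_rot: [2.224, 2.219, 0.0]
contact_force: [0.2, 0.4, -0.2]
opening: 1.002
grip_force: 0.0
```

```bash
python3 - <<'E'
from h import *
o=get_obs(); print(o['time_s'],np.round(o['eef_pos'],3),np.round(o['tool_rot'],3),np.round(o['qd'],3))
im,K,T=cam('wrist'); save(im,'w1'); np.savez('/tmp/w1',im=im,K=K,T=T)
for P in [(.573,.141,.044),(.595,-.02,.044)]: print(proj(P,K,T))
E
```

```text
4.15 [ 0.54  -0.001  0.36 ] [2.224 2.219 0.   ] [ 0.162 -0.004  0.14   0.008 -0.004 -0.003  0.169]
[278.9067558   53.59024761]
[290.97380792 162.64501484]
```

View pics/w1.png

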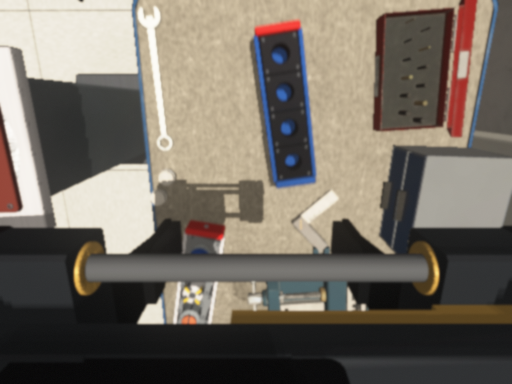

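The wrist view shows the carrier clearly: red cap at (277,28) and bores at about (280,54), (284,93), (288,128), (291,160). These agree with the scene rays. The rack lies below, partly hidden by the fingers.

```bash
cat >> h.py <<'E'
def carrier(im,K,T):
    hsv=cv2.cvtColor(im,cv2.COLOR_RGB2HSV)
    m=cv2.inRange(hsv,(100,120,40),(125,255,255)); m[:, :230]=0; m[:,340:]=0; m[220:]=0
    cs=cv2.findContours(m,cv2.RETR_LIST,cv2.CHAIN_APPROX_NONE)[0]
    return [(cv2.minEnclosingCircle(c),cv2.contourArea(c)) for c in cs if 60<cv2.contourArea(c)<600]
E
python3 - <<'E'
from h import *
d=np.load('/tmp/w1.npz');im,K,T=d['im'],d['K'],d['T']
hsv=cv2.cvtColor(im,cv2.COLOR_RGB2HSV)
for c,a in carrier(im,K,T): print(np.round(c[0],1),round(c[1],1),a, np.round(toplane(c[0],K,T,.044),4))
# outline of the whole carrier (blue+black+red)
m=(cv2.inRange(hsv,(100,120,40),(125,255,255))|cv2.inRange(hsv,(0,0,0),(180,255,60))|cv2.inRange(hsv,(0,180,120),(8,255,255)))
m[:, :240]=0;m[:,330:]=0;m[200:]=0
c=max(cv2.findContours(m,cv2.RETR_EXTERNAL,cv2.CHAIN_APPROX_NONE)[0],key=cv2.contourArea)
r=cv2.minAreaRect(c); b=cv2.boxPoints(r); print(r)
P=np.array([toplane(p,K,T,.044) for p in b]); print(np.round(P,3), np.round(P.mean(0),4))
plan([(.45,-.32,.36,-9,1,14),(.45,-.32,.36,-9,1,2)])
E
```

```text
[291.  159.5] 6.9 106.5 [ 0.5949 -0.0149  0.044 ]
[287. 127.] 7.8 146.5 [0.5873 0.0361 0.044 ]
[283.1  92.7] 8.3 175.5 [0.5802 0.0867 0.044 ]
[278.9  55.5] 7.8 164.0 [0.5731 0.1384 0.044 ]
((285.9675598144531, 108.47441101074219), (152.59466552734375, 47.72964859008789), 83.2901611328125)
[[ 0.536  0.165  0.044]
 [ 0.604  0.172  0.044]
 [ 0.641 -0.051  0.044]
 [ 0.564 -0.06   0.044]] [0.586  0.0564 0.044 ]
[[-0.9,-0.25,0,0,0,0.08,1],[-0.91,-0.24,0,0,0,0.08,1],[-0.91,-0.23,0,0,0,0.08,1],[-0.91,-0.22,0,0,0,0.08,1],[-0.91,-0.21,0,0,0,0.08,1],[-0.92,-0.2,0,0,0,0.08,1],[-0.92,-0.19,0,0,0,0.08,1],[-0.92,-0.18,0,0,0,0.08,1]]
[[-0.92,-0.17,0,0,0,0.08,1],[-0.92,-0.16,0,0,0,0.08,1],[-0.92,-0.15,0,0,0,0.08,1],[-0.93,-0.14,0,0,0,0.08,1],[-0.93,-0.13,0,0,0,0.08,1],[-0.93,-0.12,0,0,0,0.08,1],[0,0,0.01,0,0,-0.02,1],[0,0,0.01,0,0,-0.02,1]]
16 max 0.93
```

Emit:
arm_command:
  commands:
    - [[-0.9,-0.25,0,0,0,0.08,1],[-0.91,-0.24,0,0,0,0.08,1],[-0.91,-0.23,0,0,0,0.08,1],[-0.91,-0.22,0,0,0,0.08,1],[-0.91,-0.21,0,0,0,0.08,1],[-0.92,-0.2,0,0,0,0.08,1],[-0.92,-0.19,0,0,0,0.08,1],[-0.92,-0.18,0,0,0,0.08,1]]

```text
time_s: 5.2
eef_pos: [0.4891, -0.1823, 0.3601]
tool_rot: [2.321, 2.118, -0.0]
contact_force: [-0.1, 0.2, -0.0]
opening: 0.999
grip_force: 0.0
```

Emit:
arm_command:
  commands:
    - [[-0.92,-0.17,0,0,0,0.08,1],[-0.92,-0.16,0,0,0,0.08,1],[-0.92,-0.15,0,0,0,0.08,1],[-0.93,-0.14,0,0,0,0.08,1],[-0.93,-0.13,0,0,0,0.08,1],[-0.93,-0.12,0,0,0,0.08,1],[0,0,0,0,0,0,1],[0,0,0,0,0,0,1]]

```text
time_s: 6.2
eef_pos: [0.4517, -0.3157, 0.36]
tool_rot: [-2.389, -2.04, 0.0]
contact_force: [0.5, 0.3, -0.2]
opening: 0.998
grip_force: 0.0
```

```bash
python3 - <<'E'
from h import *
o=get_obs(); print(o['time_s'],np.round(o['eef_pos'],3),np.round(o['tool_rot'],3))
im,K,T=cam('wrist'); save(im[:260],'w2'); np.savez('/tmp/w2',im=im,K=K,T=T)
E
```

```text
6.2 [ 0.452 -0.316  0.36 ] [-2.389 -2.04   0.   ]
```

View pics/w2.png

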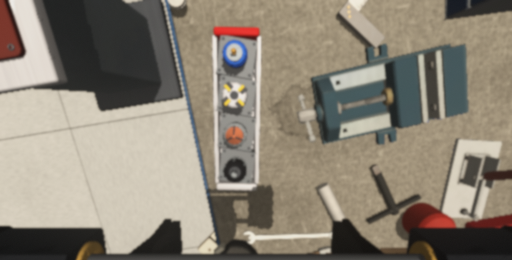

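The rack is nearly vertical in the picture, with the red cap at (236,31). From the red end the tools are tap (235,52), face mill (235,95), countersink (235,134) and drill (236,170), so the order is confirmed.

```bash
python3 - <<'E'
from h import *
d=np.load('/tmp/w2.npz');im,K,T=d['im'],d['K'],d['T']
g=cv2.medianBlur(cv2.cvtColor(im,cv2.COLOR_RGB2GRAY),3)[35:200,205:270]
for c in cv2.HoughCircles(cv2.resize(g,None,fx=4,fy=4,interpolation=cv2.INTER_CUBIC),cv2.HOUGH_GRADIENT,1.5,110,param1=120,param2=25,minRadius=38,maxRadius=70)[0]:
    uv=c[:2]/4+[205,35]; print('circ',np.round(uv,1),c[2]/4,np.round(toplane(uv,K,T,.080),4))
for n,uv,z in [('tap',(235,52),.08),('fm',(235,95),.09),('cs',(235,134),.1),('dr',(236,170),.08)]: print(n,np.round(toplane(uv,K,T,z),4))
hsv=cv2.cvtColor(im,cv2.COLOR_RGB2HSV); m=cv2.inRange(hsv,(0,180,120),(8,255,255)); m[45:]=0
c=max(cv2.findContours(m,0,1)[0],key=cv2.contourArea); b=cv2.boxPoints(cv2.minAreaRect(c)); print([np.round(toplane(p,K,T,.046),3).tolist() for p in b])
for uv in [(214,40),(219,187),(260,40),(256,187)]: print('edge',np.round(toplane(uv,K,T,.044),3))
E
```

```text
circ [244.9 173.6] 10.4 [ 0.4301 -0.3404  0.08  ]
tap [ 0.445  -0.1734  0.08  ]
fm [ 0.4359 -0.228   0.09  ]
cs [ 0.4275 -0.2787  0.1   ]
dr [ 0.4179 -0.3329  0.08  ]
[[0.418, -0.142, 0.046], [0.42, -0.131, 0.046], [0.482, -0.141, 0.046], [0.48, -0.151, 0.046]]
edge [ 0.417 -0.148  0.044]
edge [ 0.382 -0.364  0.044]
edge [ 0.482 -0.158  0.044]
edge [ 0.441 -0.374  0.044]
```

```bash
python3 - <<'E'
from h import *
o=get_obs(); print(np.round(o['qd'],3))
plan([(.4447,-.1735,.17,-9.6,1,8)])
E
```

```text
[-0.008 -0.003 -0.005  0.     0.001  0.001 -0.001]
[[0.69,-0.15,0.95,0,0,0.01,1],[0.69,-0.15,0.95,0,0,0.01,1],[0.69,-0.15,0.95,0,0,0.01,1],[0.69,-0.15,0.95,0,0,0.01,1],[0.69,-0.15,0.95,0,0,0.01,1],[0.69,-0.15,0.95,0,0,0.01,1],[0.69,-0.15,0.95,0,0,0.01,1],[0.69,-0.15,0.95,0,0,0.01,1]]
8 max 0.95
```

Emit:
arm_command:
  commands:
    - [[0.79,-0.17,0.95,0,0,0.01,1],[0.79,-0.17,0.95,0,0,0.01,1],[0.79,-0.17,0.95,0,0,0.01,1],[0.79,-0.17,0.95,0,0,0.01,1],[0.79,-0.17,0.95,0,0,0.01,1],[0.79,-0.17,0.95,0,0,0.01,1],[0.78,-0.18,1,0,0,0.02,1],[0,0,0.9,0,0,0,1]]

```text
time_s: 7.25
eef_pos: [0.4445, -0.1723, 0.1693]
tool_rot: [-2.396, -2.031, -0.001]
contact_force: [0.2, 0.5, -0.1]
opening: 1.003
grip_force: 0.0
```

```bash
python3 - <<'E'
from h import *
o=get_obs(); print(o['time_s'],np.round(o['eef_pos'],4),np.round(o['qd'],3))
im,K,T=cam('wrist'); save(im,'w3'); np.savez('/tmp/w3',im=im,K=K,T=T)
print(proj((.4447,-.1735,.08),K,T)); plan([(.4447,-.1735,.0525,-9.6,1,6)])
E
```

```text
7.25 [ 0.4445 -0.1723  0.1693] [ 0.043  0.225  0.095  0.227 -0.154 -0.4    0.176]
[257.36599274 194.19107722]
[[0,0.01,0.76,0,0,0,1],[0,0.01,0.76,0,0,0,1],[0,0.01,0.76,0,0,0,1],[0,0.01,0.76,0,0,0,1],[0,0.01,0.76,0,0,0,1],[0,0.01,0.76,0,0,0,1]]
6 max 0.76
```

View pics/w3.png

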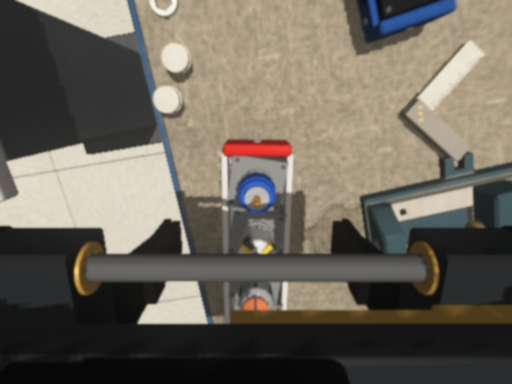

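The tap's sleeve is centred at (257,191), where the prediction was (257,194), so it is well aligned. I'll nudge 1.5 mm along tool x, then descend and grip.

Emit:
arm_command:
  commands:
    - [[0.03,0,0.79,0,0,0,1],[0.02,0,0.79,0,0,0,1],[0.01,0,0.79,0,0,0,1],[0,0,0.79,0,0,0,1],[0,0,0.79,0,0,0,1],[0,0,0.75,0,0,0,1],[0,0,0,0,0,0,1],[0,0,0,0,0,0,1]]

```text
time_s: 8.3
eef_pos: [0.4451, -0.1735, 0.0535]
tool_rot: [2.4, 2.026, 0.001]
contact_force: [-0.2, -0.3, -0.7]
opening: 1.003
grip_force: 0.0
```

Emit:
arm_command:
  commands:
    - [[0,0,0,0,0,0,0],[0,0,0,0,0,0,0],[0,0,0,0,0,0,0],[0,0,0,0,0,0,0],[0,0,0,0,0,0,0],[0,0,0,0,0,0,0],[0,0,0,0,0,0,0],[0,0,0,0,0,0,0]]
  grip_force: 30

```text
time_s: 9.3
eef_pos: [0.4445, -0.1736, 0.0526]
tool_rot: [2.401, 2.026, -0.0]
contact_force: [1.2, -0.1, -0.2]
opening: 0.376
grip_force: 30.0
```

```bash
python3 - <<'E'
from h import *
plan([(.4447,-.1735,.155,-9.6,0,5),(.597,-.02,.24,8,0,11)])
E
```

```text
[[0,0,-0.82,0,0,0,0],[0,0,-0.82,0,0,0,0],[0,0,-0.82,0,0,0,0],[0,0,-0.82,0,0,0,0],[0,0,-0.82,0,0,0,0],[0.64,0.45,-0.31,0,0,-0.2,0],[0.63,0.47,-0.31,0,0,-0.2,0],[0.62,0.49,-0.31,0,0,-0.2,0]]
[[0.6,0.51,-0.31,0,0,-0.2,0],[0.59,0.52,-0.31,0,0,-0.2,0],[0.57,0.54,-0.31,0,0,-0.2,0],[0.56,0.55,-0.31,0,0,-0.2,0],[0.54,0.57,-0.31,0,0,-0.2,0],[0.53,0.58,-0.31,0,0,-0.2,0],[0.51,0.6,-0.31,0,0,-0.2,0],[0.49,0.61,-0.31,0,0,-0.2,0]]
16 max 0.82
```

Emit:
arm_command:
  commands:
    - [[0,0,-0.82,0,0,0,0],[0,0,-0.82,0,0,0,0],[0,0,-0.82,0,0,0,0],[0,0,-0.82,0,0,0,0],[0,0,-0.82,0,0,0,0],[0.64,0.45,-0.31,0,0,-0.2,0],[0.63,0.47,-0.31,0,0,-0.2,0],[0.62,0.49,-0.31,0,0,-0.2,0]]

```text
time_s: 10.3
eef_pos: [0.4868, -0.13, 0.178]
tool_rot: [-2.31, -2.128, 0.002]
contact_force: [-0.1, -0.3, -2.7]
opening: 0.376
grip_force: 30.0
```

Emit:
arm_command:
  commands:
    - [[0.7,0.58,-0.36,0,0,-0.23,0],[0.68,0.6,-0.36,0,0,-0.23,0],[0.66,0.62,-0.36,0,0,-0.23,0],[0.64,0.64,-0.36,0,0,-0.23,0],[0.62,0.66,-0.36,0,0,-0.23,0],[0.6,0.68,-0.36,0,0,-0.23,0],[0.5,0.58,-0.32,0,0,-0.22,0],[0,0,0,0,0,0,0]]

```text
time_s: 11.3
eef_pos: [0.5954, -0.0181, 0.2401]
tool_rot: [2.058, 2.374, -0.001]
contact_force: [-0.2, 0.2, -4.5]
opening: 0.375
grip_force: 30.0
```

```bash
python3 - <<'E'
from h import *
o=get_obs(); print(o['time_s'],np.round(o['eef_pos'],4),np.round(o['qd'],3),o['opening'])
im,K,T=cam('wrist'); save(im,'w4'); np.savez('/tmp/w4',im=im,K=K,T=T)
for p in [(.573,.141,.044),(.595,-.02,.044)]: print(proj(p,K,T))
E
```

```text
11.3 [ 0.5954 -0.0181  0.2401] [ 0.013 -0.023  0.031  0.047  0.023 -0.007 -0.009] 0.3752492504804386
[256.74041999  17.99897041]
[255.97885003 168.59051677]
```

View pics/w4.png

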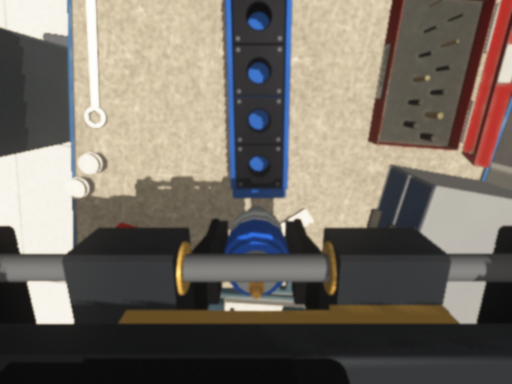

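Carrier bores are at about (259,17), (259,71), (258,119) and (258,163), with the tap held upright between the fingers. A bore's visible blue floor is the overlap of its rim and floor circles, so I'll cast the centroids onto mid-depth (z≈0.026).

```bash
cat >> h.py <<'E'
def bores(im,K,T,zm=.026):
    hsv=cv2.cvtColor(im,cv2.COLOR_RGB2HSV)
    m=cv2.inRange(hsv,(100,120,40),(125,255,255)); m[200:]=0; out=[]
    for c in cv2.findContours(m,cv2.RETR_LIST,cv2.CHAIN_APPROX_NONE)[0]:
        x,y,w,h=cv2.boundingRect(c); a=cv2.contourArea(c)
        if a>150 and .6<w/h<1.6 and w<45: 
            M=cv2.moments(c); uv=(M['m10']/a,M['m01']/a); out.append(toplane(uv,K,T,zm)[:2]); print(np.round(uv,1),w,h,a,np.round(out[-1],4))
    return np.array(out)
E
python3 - <<'E'
from h import *
d=np.load('/tmp/w4.npz');im,K,T=d['im'],d['K'],d['T']
b=bores(im,K,T); print(np.linalg.norm(np.diff(b,axis=0),axis=1))
for r in (10,60,110,155,180):
    row=im[r,215:305].astype(int); e=np.where((row[:,2]-row[:,0]>60))[0]; 
    print(r,215+e.min(),215+e.max(), np.round(toplane(((430+e.min()+e.max())/2,r),K,T,.046)[:2],4))
E
```

```text
[257.9 163.3] 19 16 217.0 [ 0.597  -0.0168]
[258.  119.5] 21 21 316.5 [0.5895 0.0365]
[258.   72.4] 23 22 352.5 [0.5819 0.0894]
[258.1  20.4] 23 20 307.5 [0.5743 0.1431]
[0.05387073 0.05344559 0.05419117]
10 226 291 [0.5738 0.1482]
60 227 289 [0.5802 0.1002]
110 229 288 [0.5882 0.0481]
155 230 287 [ 0.5956 -0.0029]
180 283 286 [ 0.6311 -0.0287]
```

```bash
python3 - <<'E'
from h import *
c=vision.get_calibration('wrist'); K=np.array([[c['fx'],0,c['cx']],[0,c['fy'],c['cy']],[0,0,1]]); Tt=np.array(c['tool_from_camera'])
for dx in (-.003,0,.003): print(dx,[np.round(proj(p,K,Tt),1).tolist() for p in [(dx+.016,0,.0085),(dx+.016,0,-.0055),(dx+.017,0,-.0275),(dx+.0045,0,.0425)]])
im=np.load('/tmp/w4.npz')['im']
for r in range(194,242,2): print(r,im[r,257].tolist(),im[r,250].tolist())
E
```

```text
-0.003 [[256.8, 211.5], [256.8, 220.3], [256.9, 235.6], [256.7, 210.0]]
0 [[256.8, 206.7], [256.8, 215.2], [256.9, 229.9], [256.7, 206.0]]
0.003 [[256.8, 201.9], [256.8, 210.1], [256.9, 224.0], [256.7, 202.0]]
194 [38, 57, 94] [37, 57, 94]
196 [41, 57, 89] [45, 61, 91]
198 [78, 78, 81] [126, 120, 113]
200 [102, 93, 79] [169, 156, 132]
202 [103, 94, 80] [174, 159, 135]
204 [102, 94, 81] [183, 168, 142]
206 [84, 82, 76] [174, 160, 137]
208 [79, 79, 77] [124, 116, 103]
210 [86, 86, 83] [85, 84, 80]
212 [106, 106, 102] [98, 99, 95]
214 [105, 104, 101] [106, 106, 103]
216 [90, 90, 87] [93, 92, 90]
218 [94, 96, 99] [96, 98, 97]
220 [47, 59, 90] [59, 69, 93]
222 [29, 47, 87] [28, 46, 86]
224 [30, 47, 87] [28, 46, 86]
226 [28, 45, 86] [27, 45, 86]
228 [28, 46, 88] [27, 45, 86]
230 [29, 47, 90] [28, 47, 91]
232 [36, 70, 142] [36, 73, 152]
234 [50, 108, 214] [50, 110, 217]
236 [45, 98, 197] [48, 104, 207]
238 [33, 63, 127] [33, 67, 138]
240 [30, 57, 116] [30, 57, 115]
```

```bash
cat >> h.py <<'E'
PL={1:(.5743,.1433),2:(.5819,.0898),3:(.5895,.0364),4:(.5971,-.0171)}
RK={1:(.4447,-.1730),2:(.4357,-.2262),3:(.4267,-.2795),4:(.4177,-.3327)}
E
python3 - <<'E'
from h import *
plan([PL[1]+(.11,8.1,0,7)])
E
```

```text
[[0.94,0.02,0.74,0,0,0,0],[0.94,0.02,0.74,0,0,0,0],[0.94,0.02,0.74,0,0,0,0],[0.94,0.02,0.74,0,0,0,0],[0.94,0.02,0.74,0,0,0,0],[0.94,0.02,0.74,0,0,0,0],[0.94,0.02,0.74,0,0,0,0]]
7 max 0.94
```

Emit:
arm_command:
  commands:
    - [[0.94,0.02,0.74,0,0,0,0],[0.94,0.02,0.74,0,0,0,0],[0.94,0.02,0.74,0,0,0,0],[0.94,0.02,0.74,0,0,0,0],[0.94,0.02,0.74,0,0,0,0],[0.94,0.02,0.74,0,0,0,0],[0.94,0.02,0.74,0,0,0,0],[0,0,0,0,0,0,0]]

```text
time_s: 12.35
eef_pos: [0.5734, 0.1459, 0.1085]
tool_rot: [-2.057, -2.372, 0.004]
contact_force: [-0.6, -0.6, -2.3]
opening: 0.376
grip_force: 30.0
```

```bash
python3 - <<'E'
from h import *
o=get_obs(); print(o['time_s'],np.round(o['eef_pos'],4),np.round(o['qd'],3))
plan([PL[1]+(.0535,8.1,0,6)])
E
```

```text
12.35 [0.5734 0.1459 0.1085] [ 0.025 -0.025  0.044 -0.021  0.023  0.02   0.018]
[[-0.02,0,0.37,0,0,0,0],[-0.02,0,0.37,0,0,0,0],[-0.02,0,0.37,0,0,0,0],[-0.02,0,0.37,0,0,0,0],[-0.02,0,0.37,0,0,0,0],[-0.02,0,0.37,0,0,0,0]]
6 max 0.37
```

Emit:
arm_command:
  commands:
    - [[-0.02,0,0.18,0,0,0,0],[-0.02,0,0.18,0,0,0,0],[-0.02,0,0.18,0,0,0,0],[0,0,0.16,0,0,0,0],[0,0,0,0,0,0,0],[0,0,0,0,0,0,0],[0,0,0,0,0,0,0],[0,0,0,0,0,0,0]]

```text
time_s: 13.35
eef_pos: [0.5753, 0.1414, 0.0934]
tool_rot: [2.063, 2.37, 0.0]
contact_force: [0.3, 0.6, -2.7]
opening: 0.375
grip_force: 30.0
```

```bash
python3 - <<'E'
from h import *
o=get_obs(); print(o['time_s'],np.round(o['eef_pos'],4),np.round(o['qd'],3))
plan([PL[1]+(.0535,8.1,0,6)])
E
```

```text
13.35 [0.5753 0.1414 0.0934] [ 0.     0.001 -0.     0.    -0.001  0.    -0.   ]
[[0.01,0,0.27,0,0,0,0],[0.01,0,0.27,0,0,0,0],[0.01,0,0.27,0,0,0,0],[0.01,0,0.27,0,0,0,0],[0.01,0,0.27,0,0,0,0],[0.01,0,0.27,0,0,0,0]]
6 max 0.27
```

Emit:
arm_command:
  commands:
    - [[0.04,0,0,0,0,0,0],[0.04,0,0.2,0,0,0,0],[0,0,0.28,0,0,0,0],[0,0,0.28,0,0,0,0],[0,0,0.28,0,0,0,0],[0,0,0.28,0,0,0,0],[0,0,0.2,0,0,0,0],[0,0,0,0,0,0,0]]

```text
time_s: 14.35
eef_pos: [0.5746, 0.1435, 0.0549]
tool_rot: [-2.062, -2.369, 0.001]
contact_force: [1.0, 0.5, -2.3]
opening: 0.378
grip_force: 30.0
```

Emit:
arm_command:
  commands:
    - [[0,0,0.06,0,0,0,0],[0,0,0,0,0,0,1],[0,0,0,0,0,0,1],[0,0,0,0,0,0,1],[0,0,0,0,0,0,1],[0,0,-0.5,0,0,0,1],[0,0,-1,0,0,0,1],[0,0,-1,0,0,0,1]]

```text
time_s: 15.35
eef_pos: [0.5751, 0.1432, 0.1178]
tool_rot: [2.063, 2.369, 0.0]
contact_force: [1.3, -0.3, 0.1]
opening: 0.986
grip_force: 0.0
```

```bash
cat >> h.py <<'E'
def st(name):
    o=get_obs(); print(o['time_s'],np.round(o['eef_pos'],4),np.round(o['qd'],2).max(),round(o['opening'],3))
    im,K,T=cam('wrist'); save(im,name); np.savez('/tmp/'+name,im=im,K=K,T=T); return im,K,T
E
python3 - <<'E'
from h import *
st('w5')
plan([PL[1]+(.19,8.1,1,3),RK[2]+(.19,-9.6,1,17),RK[2]+(.19,-9.6,1,4)])
E
```

```text
15.35 [0.5751 0.1432 0.1178] 0.37 0.986
[[0,-0.03,-0.92,0.01,0,-0.01,1],[0,-0.03,-0.92,0.01,0,-0.01,1],[0,-0.03,-0.92,0.01,0,-0.01,1],[-0.81,-0.45,0,0,0,0.13,1],[-0.82,-0.43,0,0,0,0.13,1],[-0.83,-0.42,0,0,0,0.13,1],[-0.84,-0.4,0,0,0,0.13,1],[-0.84,-0.39,0,0,0,0.13,1]]
[[-0.85,-0.37,0,0,0,0.13,1],[-0.86,-0.35,0,0,0,0.13,1],[-0.86,-0.34,0,0,0,0.13,1],[-0.87,-0.32,0,0,0,0.13,1],[-0.88,-0.31,0,0,0,0.13,1],[-0.88,-0.29,0,0,0,0.13,1],[-0.89,-0.28,0,0,0,0.13,1],[-0.89,-0.26,0,0,0,0.13,1]]
[[-0.9,-0.24,0,0,0,0.13,1],[-0.9,-0.23,0,0,0,0.13,1],[-0.9,-0.21,0,0,0,0.13,1],[-0.91,-0.19,0,0,0,0.13,1],[0,0,0,0,0,0,1],[0,0,0,0,0,0,1],[0,0,0,0,0,0,1],[0,0,0,0,0,0,1]]
24 max 0.92
```

View pics/w5.png

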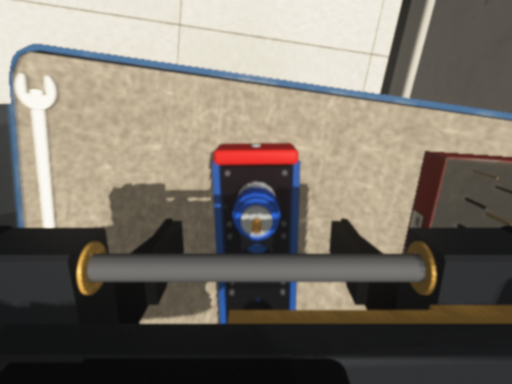

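The tap stands upright in place 1 by the red cap (257,213). Next is the face mill.

Emit:
arm_command:
  commands:
    - [[0,-0.02,-0.9,0,0,0,1],[0,-0.02,-0.9,0,0,0,1],[0,-0.02,-0.9,0,0,0,1],[-0.81,-0.45,0,0,0,0.13,1],[-0.82,-0.43,0,0,0,0.13,1],[-0.83,-0.42,0,0,0,0.13,1],[-0.84,-0.4,0,0,0,0.13,1],[-0.84,-0.39,0,0,0,0.13,1]]

```text
time_s: 16.4
eef_pos: [0.5312, 0.0331, 0.1836]
tool_rot: [-2.17, -2.272, 0.0]
contact_force: [0.8, -0.7, 0.9]
opening: 0.999
grip_force: 0.0
```

Emit:
arm_command:
  commands:
    - [[-0.85,-0.37,0,0,0,0.13,1],[-0.86,-0.35,0,0,0,0.13,1],[-0.86,-0.34,0,0,0,0.13,1],[-0.87,-0.32,0,0,0,0.13,1],[-0.88,-0.31,0,0,0,0.13,1],[-0.88,-0.29,0,0,0,0.13,1],[-0.89,-0.28,0,0,0,0.13,1],[-0.89,-0.26,0,0,0,0.13,1]]

```text
time_s: 17.4
eef_pos: [0.4656, -0.1402, 0.1838]
tool_rot: [2.328, 2.109, 0.0]
contact_force: [-1.2, 0.8, -0.0]
opening: 1.002
grip_force: 0.0
```

Emit:
arm_command:
  commands:
    - [[-0.9,-0.24,0,0,0,0.13,1],[-0.9,-0.23,0,0,0,0.13,1],[-0.9,-0.21,0,0,0,0.13,1],[-0.91,-0.19,0,0,0,0.13,1],[0,0,0.4,0,0,0,1],[0,0,0.4,0,0,0,1],[0,0,0,0,0,0,1],[0,0,0,0,0,0,1]]

```text
time_s: 18.4
eef_pos: [0.4335, -0.2251, 0.1638]
tool_rot: [-2.401, -2.026, 0.001]
contact_force: [-0.3, -0.6, 0.6]
opening: 1.001
grip_force: 0.0
```

```bash
python3 - <<'E'
from h import *
o=get_obs(); print(o['time_s'],np.round(o['eef_pos'],4),np.round(o['qd'],2).max())
im,K,T=st('w6')
hsv=cv2.cvtColor(im,cv2.COLOR_RGB2HSV); m=cv2.inRange(hsv,(22,120,120),(34,255,255)); m[:,:230]=0;m[:,285:]=0;m[250:]=0;m[:160]=0
v,u=np.where(m); print('yellow',len(u),(u.min()+u.max())/2,(v.min()+v.max())/2, proj(RK[2]+(.092,),K,T)); 
print(toplane(((u.min()+u.max())/2,(v.min()+v.max())/2),K,T,.092))
plan([RK[2]+(.0525,-9.6,1,6)])
E
```

```text
18.4 [ 0.4335 -0.2251  0.1638] 0.0
18.4 [ 0.4335 -0.2251  0.1638] 0.0 1.001
yellow 252 258.5 202.0 [259.89222303 199.91576102]
[ 0.43429182 -0.22776167  0.092     ]
[[0,0.01,0.74,0,0,0,1],[0,0.01,0.74,0,0,0,1],[0,0.01,0.74,0,0,0,1],[0,0.01,0.74,0,0,0,1],[0,0.01,0.74,0,0,0,1],[0,0.01,0.74,0,0,0,1]]
6 max 0.74
```

Emit:
arm_command:
  commands:
    - [[-0.03,0.03,0.74,0,0,0,1],[-0.03,0.03,0.74,0,0,0,1],[0,0,0.74,0,0,0,1],[0,0,0.74,0,0,0,1],[0,0,0.74,0,0,0,1],[0,0,0.74,0,0,0,1],[0,0,0,0,0,0,1],[0,0,0,0,0,0,1]]

```text
time_s: 19.45
eef_pos: [0.435, -0.2275, 0.0536]
tool_rot: [2.402, 2.024, 0.001]
contact_force: [-0.2, -0.6, 0.6]
opening: 1.0
grip_force: 0.0
```

Emit:
arm_command:
  commands:
    - [[0,0,0,0,0,0,0],[0,0,0,0,0,0,0],[0,0,0,0,0,0,0],[0,0,0,0,0,0,0],[0,0,0,0,0,0,0],[0,0,0,0,0,0,0],[0,0,0,0,0,0,0],[0,0,-0.3,0,0,0,0]]

```text
time_s: 20.45
eef_pos: [0.4337, -0.2271, 0.06]
tool_rot: [-2.401, -2.024, 0.002]
contact_force: [-0.2, -0.4, -3.3]
opening: 0.376
grip_force: 29.8
```

```bash
python3 - <<'E'
from h import *
o=get_obs(); x,y,z=o['eef_pos']; print(o['eef_pos'],o['opening'])
plan([(x,y,.165,-9.6,0,5),PL[2]+(.165,8.1,0,17),PL[2]+(.095,8.1,0,5)])
E
```

```text
[ 0.43372416 -0.22713392  0.05998183] 0.37614631410098953
[[0,0,-0.84,0,0,0,0],[0,0,-0.84,0,0,0,0],[0,0,-0.84,0,0,0,0],[0,0,-0.84,0,0,0,0],[0,0,-0.84,0,0,0,0],[0.79,0.22,0,0,0,-0.13,0],[0.79,0.23,0,0,0,-0.13,0],[0.79,0.25,0,0,0,-0.13,0]]
[[0.78,0.26,0,0,0,-0.13,0],[0.78,0.27,0,0,0,-0.13,0],[0.77,0.29,0,0,0,-0.13,0],[0.77,0.3,0,0,0,-0.13,0],[0.76,0.32,0,0,0,-0.13,0],[0.75,0.33,0,0,0,-0.13,0],[0.75,0.34,0,0,0,-0.13,0],[0.74,0.36,0,0,0,-0.13,0]]
[[0.74,0.37,0,0,0,-0.13,0],[0.73,0.38,0,0,0,-0.13,0],[0.72,0.4,0,0,0,-0.13,0],[0.71,0.41,0,0,0,-0.13,0],[0.71,0.42,0,0,0,-0.13,0],[0.7,0.43,0,0,0,-0.13,0],[0,0,0.56,0,0,0,0],[0,0,0.56,0,0,0,0]]
[[0,0,0.56,0,0,0,0],[0,0,0.56,0,0,0,0],[0,0,0.56,0,0,0,0]]
27 max 0.84
```

Emit:
arm_command:
  commands:
    - [[0,0,-0.84,0,0,0,0],[0,0,-0.84,0,0,0,0],[0,0,-0.84,0,0,0,0],[0,0,-0.84,0,0,0,0],[0,0,-0.84,0,0,0,0],[0.79,0.22,0,0,0,-0.13,0],[0.79,0.23,0,0,0,-0.13,0],[0.79,0.25,0,0,0,-0.13,0]]

```text
time_s: 21.45
eef_pos: [0.461, -0.1694, 0.1645]
tool_rot: [-2.343, -2.091, 0.002]
contact_force: [-0.3, 0.9, -3.8]
opening: 0.373
grip_force: 29.8
```

Emit:
arm_command:
  commands:
    - [[0.78,0.26,0,0,0,-0.13,0],[0.78,0.27,0,0,0,-0.13,0],[0.77,0.29,0,0,0,-0.13,0],[0.77,0.3,0,0,0,-0.13,0],[0.76,0.32,0,0,0,-0.13,0],[0.75,0.33,0,0,0,-0.13,0],[0.75,0.34,0,0,0,-0.13,0],[0.74,0.36,0,0,0,-0.13,0]]

```text
time_s: 22.45
eef_pos: [0.5311, -0.021, 0.1653]
tool_rot: [-2.187, -2.255, 0.0]
contact_force: [0.4, 1.1, -2.0]
opening: 0.382
grip_force: 29.8
```

Emit:
arm_command:
  commands:
    - [[0.74,0.37,0,0,0,-0.13,0],[0.73,0.38,0,0,0,-0.13,0],[0.72,0.4,0,0,0,-0.13,0],[0.71,0.41,0,0,0,-0.13,0],[0.71,0.42,0,0,0,-0.13,0],[0.7,0.43,0,0,0,-0.13,0],[0,0,0.6,0,0,0,0],[0,0,0.6,0,0,0,0]]

```text
time_s: 23.45
eef_pos: [0.5823, 0.0892, 0.1341]
tool_rot: [-2.063, -2.369, 0.002]
contact_force: [0.4, -0.4, -3.7]
opening: 0.38
grip_force: 29.8
```

Emit:
arm_command:
  commands:
    - [[0,0,0.6,0,0,0,0],[0,0,0.6,0,0,0,0],[0,0,0,0,0,0,0],[0,0,0,0,0,0,0],[0,0,0,0,0,0,0],[0,0,0,0,0,0,0],[0,0,0,0,0,0,0],[0,0,0,0,0,0,0]]

```text
time_s: 24.45
eef_pos: [0.5826, 0.0898, 0.1054]
tool_rot: [2.063, 2.37, 0.0]
contact_force: [0.5, 0.3, -2.2]
opening: 0.381
grip_force: 29.8
```

```bash
python3 - <<'E'
from h import *
o=get_obs(); print(o['time_s'],np.round(o['eef_pos'],4),np.round(o['qd'],2).max())
im,K,T=st('w7'); 
for r in range(196,240,2): print(r,im[r,257].tolist(),end=' ')
plan([PL[2]+(.0535,8.1,0,6)])
E
```

```text
24.45 [0.5826 0.0898 0.1054] 0.0
24.45 [0.5826 0.0898 0.1054] 0.0 0.381
196 [34, 57, 97] 198 [34, 56, 96] 200 [34, 57, 97] 202 [35, 56, 94] 204 [53, 61, 76] 206 [74, 75, 74] 208 [80, 80, 78] 210 [98, 98, 95] 212 [106, 107, 102] 214 [92, 92, 90] 216 [102, 102, 98] 218 [110, 108, 104] 220 [111, 107, 101] 222 [110, 105, 100] 224 [108, 104, 99] 226 [109, 104, 100] 228 [111, 106, 101] 230 [110, 105, 101] 232 [108, 103, 99] 234 [107, 102, 98] 236 [111, 106, 101] 238 [115, 109, 105] [[0,0,0.35,0,0,0,0],[0,0,0.35,0,0,0,0],[0,0,0.35,0,0,0,0],[0,0,0.35,0,0,0,0],[0,0,0.35,0,0,0,0],[0,0,0.35,0,0,0,0]]
6 max 0.35
```

View pics/w7.png

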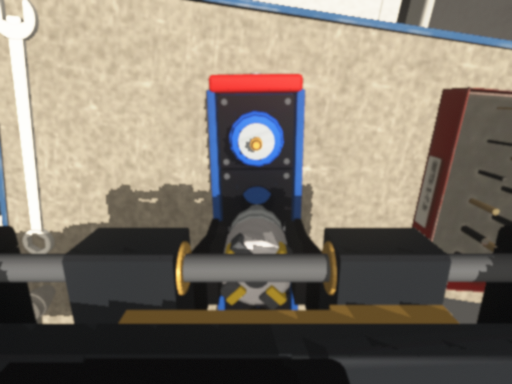

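The tap is upright and centred in place 1 (256,140). The face mill is held upright over the place 2 bore (257,194). Its flange edge at row ~205 puts it about 1 mm ahead along tool x, so I'll correct slightly and insert.

Emit:
arm_command:
  commands:
    - [[-0.03,-0.02,0.2,0,0,0,0],[0,0,0.38,0,0,0,0],[0,0,0.38,0,0,0,0],[0,0,0.38,0,0,0,0],[0,0,0.38,0,0,0,0],[0,0,0.25,0,0,0,0],[0,0,0.1,0,0,0,0],[0,0,0,0,0,0,0]]

```text
time_s: 25.5
eef_pos: [0.5821, 0.0893, 0.0535]
tool_rot: [-2.062, -2.37, -0.0]
contact_force: [0.4, 2.0, -4.0]
opening: 0.379
grip_force: 29.8
```

Emit:
arm_command:
  commands:
    - [[0,0,0,0,0,0,1],[0,0,0,0,0,0,1],[0,0,0,0,0,0,1],[0,0,0,0,0,0,1],[0,0,-0.5,0,0,0,1],[0,0,-1,0,0,0,1],[0,0,-1,0,0,0,1],[0,0,-0.5,0,0,0,1]]

```text
time_s: 26.5
eef_pos: [0.583, 0.089, 0.1306]
tool_rot: [2.062, 2.369, 0.003]
contact_force: [-0.5, 0.1, 0.1]
opening: 0.993
grip_force: 0.0
```

```bash
python3 - <<'E'
from h import *
print(get_obs()['eef_pos'])
plan([PL[2]+(.19,8.1,1,3),RK[3]+(.19,-9.6,1,17),RK[3]+(.165,-9.6,1,2)])
E
```

```text
[0.58298022 0.08898367 0.13063257]
[[0.01,-0.01,-0.79,0.01,0,-0.01,1],[0.01,-0.01,-0.79,0.01,0,-0.01,1],[0.01,-0.01,-0.79,0.01,0,-0.01,1],[-0.81,-0.49,0,0,0,0.13,1],[-0.82,-0.47,0,0,0,0.13,1],[-0.82,-0.46,0,0,0,0.13,1],[-0.83,-0.44,0,0,0,0.13,1],[-0.84,-0.43,0,0,0,0.13,1]]
[[-0.85,-0.41,0,0,0,0.13,1],[-0.86,-0.39,0,0,0,0.13,1],[-0.86,-0.38,0,0,0,0.13,1],[-0.87,-0.36,0,0,0,0.13,1],[-0.88,-0.35,0,0,0,0.13,1],[-0.88,-0.33,0,0,0,0.13,1],[-0.89,-0.32,0,0,0,0.13,1],[-0.89,-0.3,0,0,0,0.13,1]]
[[-0.9,-0.28,0,0,0,0.13,1],[-0.9,-0.27,0,0,0,0.13,1],[-0.91,-0.25,0,0,0,0.13,1],[-0.91,-0.23,0,0,0,0.13,1],[0,0.01,0.5,-0.01,0,0,1],[0,0.01,0.5,-0.01,0,0,1]]
22 max 0.91
```

Emit:
arm_command:
  commands:
    - [[0,-0.01,-0.78,0,0,0,1],[0,-0.01,-0.78,0,0,0,1],[0,-0.01,-0.78,0,0,0,1],[-0.81,-0.49,0,0,0,0.13,1],[-0.82,-0.47,0,0,0,0.13,1],[-0.82,-0.46,0,0,0,0.13,1],[-0.83,-0.44,0,0,0,0.13,1],[-0.84,-0.43,0,0,0,0.13,1]]

```text
time_s: 27.5
eef_pos: [0.5341, -0.0212, 0.1869]
tool_rot: [-2.17, -2.272, 0.0]
contact_force: [0.3, -1.0, 0.2]
opening: 0.997
grip_force: 0.0
```

Emit:
arm_command:
  commands:
    - [[-0.85,-0.41,0,0,0,0.13,1],[-0.86,-0.39,0,0,0,0.13,1],[-0.86,-0.38,0,0,0,0.13,1],[-0.87,-0.36,0,0,0,0.13,1],[-0.88,-0.35,0,0,0,0.13,1],[-0.88,-0.33,0,0,0,0.13,1],[-0.89,-0.32,0,0,0,0.13,1],[-0.89,-0.3,0,0,0,0.13,1]]

```text
time_s: 28.5
eef_pos: [0.4605, -0.1944, 0.1871]
tool_rot: [2.328, 2.109, 0.0]
contact_force: [0.0, 0.4, 0.5]
opening: 1.001
grip_force: 0.0
```

Emit:
arm_command:
  commands:
    - [[-0.9,-0.28,0,0,0,0.13,1],[-0.9,-0.27,0,0,0,0.13,1],[-0.91,-0.25,0,0,0,0.13,1],[-0.91,-0.23,0,0,0,0.13,1],[0,0,0.5,0,0,0,1],[0,0,0.5,0,0,0,1],[0,0,0,0,0,0,1],[0,0,0,0,0,0,1]]

```text
time_s: 29.5
eef_pos: [0.4245, -0.2791, 0.162]
tool_rot: [-2.401, -2.026, 0.001]
contact_force: [-0.0, 0.2, 0.4]
opening: 1.0
grip_force: 0.0
```

```bash
python3 - <<'E'
from h import *
im,K,T=st('w8')
hsv=cv2.cvtColor(im,cv2.COLOR_RGB2HSV); m=cv2.inRange(hsv,(3,120,80),(16,255,255)); m[:,:230]=0;m[:,285:]=0;m[238:]=0;m[:140]=0
v,u=np.where(m); uv=((u.min()+u.max())/2,(v.min()+v.max())/2); print('copper',len(u),u.min(),u.max(),v.min(),v.max(), proj(RK[3]+(.088,),K,T)) 
print(toplane(uv,K,T,.088)); plan([RK[3]+(.0525,-9.6,1,6)])
E
```

```text
29.5 [ 0.4245 -0.2791  0.162 ] 0.0 1.0
copper 595 243 273 187 216 [259.72076164 198.28388859]
[ 0.42485222 -0.28198651  0.088     ]
[[0,0.01,0.73,0,0,0,1],[0,0.01,0.73,0,0,0,1],[0,0.01,0.73,0,0,0,1],[0,0.01,0.73,0,0,0,1],[0,0.01,0.73,0,0,0,1],[0,0.01,0.73,0,0,0,1]]
6 max 0.73
```

Emit:
arm_command:
  commands:
    - [[0,0.03,0.73,0,0,0,1],[0,0.02,0.73,0,0,0,1],[0,0,0.73,0,0,0,1],[0,0,0.73,0,0,0,1],[0,0,0.73,0,0,0,1],[0,0,0.73,0,0,0,1],[0,0,0,0,0,0,1],[0,0,0,0,0,0,1]]

```text
time_s: 30.55
eef_pos: [0.4257, -0.2801, 0.0529]
tool_rot: [2.402, 2.024, -0.0]
contact_force: [-0.4, -0.5, 0.3]
opening: 1.001
grip_force: 0.0
```

Emit:
arm_command:
  commands:
    - [[0,0,0,0,0,0,0],[0,0,0,0,0,0,0],[0,0,0,0,0,0,0],[0,0,0,0,0,0,0],[0,0,0,0,0,0,0],[0,0,0,0,0,0,0],[0,0,0,0,0,0,0],[0,0,-0.3,0,0,0,0]]

```text
time_s: 31.55
eef_pos: [0.4247, -0.2794, 0.0597]
tool_rot: [-2.401, -2.023, 0.002]
contact_force: [0.4, 0.5, -4.8]
opening: 0.376
grip_force: 30.0
```

```bash
python3 - <<'E'
from h import *
o=get_obs(); x,y,z=o['eef_pos']; print(o['eef_pos'],o['opening'])
plan([(x,y,.165,-9.6,0,5),PL[3]+(.165,8.1,0,17),PL[3]+(.105,8.1,0,4)])
E
```

```text
[ 0.42472681 -0.27939529  0.0596726 ] 0.37572179843152653
[[0,0,-0.84,0,0,0,0],[0,0,-0.84,0,0,0,0],[0,0,-0.84,0,0,0,0],[0,0,-0.84,0,0,0,0],[0,0,-0.84,0,0,0,0],[0.8,0.26,0,0,0,-0.13,0],[0.79,0.27,0,0,0,-0.13,0],[0.79,0.28,0,0,0,-0.13,0]]
[[0.78,0.3,0,0,0,-0.13,0],[0.78,0.31,0,0,0,-0.13,0],[0.77,0.33,0,0,0,-0.13,0],[0.77,0.34,0,0,0,-0.13,0],[0.76,0.35,0,0,0,-0.13,0],[0.75,0.37,0,0,0,-0.13,0],[0.75,0.38,0,0,0,-0.13,0],[0.74,0.4,0,0,0,-0.13,0]]
[[0.73,0.41,0,0,0,-0.13,0],[0.72,0.42,0,0,0,-0.13,0],[0.72,0.44,0,0,0,-0.13,0],[0.71,0.45,0,0,0,-0.13,0],[0.7,0.46,0,0,0,-0.13,0],[0.69,0.47,0,0,0,-0.13,0],[0,0,0.6,0,0,-0.01,0],[0,0,0.6,0,0,-0.01,0]]
[[0,0,0.6,0,0,-0.01,0],[0,0,0.6,0,0,-0.01,0]]
26 max 0.84
```

Emit:
arm_command:
  commands:
    - [[0,0,-0.84,0,0,0,0],[0,0,-0.84,0,0,0,0],[0,0,-0.84,0,0,0,0],[0,0,-0.84,0,0,0,0],[0,0,-0.84,0,0,0,0],[0.8,0.26,0,0,0,-0.13,0],[0.79,0.27,0,0,0,-0.13,0],[0.79,0.28,0,0,0,-0.13,0]]

```text
time_s: 32.55
eef_pos: [0.4549, -0.2219, 0.1643]
tool_rot: [-2.343, -2.091, 0.001]
contact_force: [-0.9, 0.4, -4.2]
opening: 0.38
grip_force: 30.0
```

Emit:
arm_command:
  commands:
    - [[0.78,0.3,0,0,0,-0.13,0],[0.78,0.31,0,0,0,-0.13,0],[0.77,0.33,0,0,0,-0.13,0],[0.77,0.34,0,0,0,-0.13,0],[0.76,0.35,0,0,0,-0.13,0],[0.75,0.37,0,0,0,-0.13,0],[0.75,0.38,0,0,0,-0.13,0],[0.74,0.4,0,0,0,-0.13,0]]

```text
time_s: 33.55
eef_pos: [0.5326, -0.0739, 0.165]
tool_rot: [2.187, 2.255, -0.0]
contact_force: [0.1, -0.3, -4.1]
opening: 0.377
grip_force: 30.0
```

Emit:
arm_command:
  commands:
    - [[0.73,0.41,0,0,0,-0.13,0],[0.72,0.42,0,0,0,-0.13,0],[0.72,0.44,0,0,0,-0.13,0],[0.71,0.45,0,0,0,-0.13,0],[0.7,0.46,0,0,0,-0.13,0],[0.69,0.47,0,0,0,-0.13,0],[0,0,0.6,0,0,0,0],[0,0,0.6,0,0,0,0]]

```text
time_s: 34.55
eef_pos: [0.5898, 0.0358, 0.1339]
tool_rot: [-2.063, -2.369, 0.001]
contact_force: [-0.6, -0.9, -5.0]
opening: 0.38
grip_force: 30.0
```

Emit:
arm_command:
  commands:
    - [[0,0,0.6,0,0,0,0],[0,0,0.6,0,0,0,0],[0,0,0,0,0,0,0],[0,0,0,0,0,0,0],[0,0,0,0,0,0,0],[0,0,0,0,0,0,0],[0,0,0,0,0,0,0],[0,0,0,0,0,0,0]]

```text
time_s: 35.55
eef_pos: [0.5901, 0.0362, 0.1051]
tool_rot: [2.063, 2.37, 0.0]
contact_force: [-0.6, -0.5, -3.9]
opening: 0.379
grip_force: 30.0
```

```bash
python3 - <<'E'
from h import *
im,K,T=st('w9'); 
for r in range(196,222,2): print(r,im[r,257].tolist(),end=' ')
plan([PL[3]+(.0535,8.1,0,6)])
E
```

```text
35.55 [0.5901 0.0362 0.1051] -0.0 0.379
196 [40, 59, 97] 198 [41, 60, 98] 200 [40, 59, 97] 202 [37, 56, 91] 204 [39, 45, 60] 206 [67, 67, 65] 208 [78, 78, 75] 210 [90, 90, 86] 212 [112, 112, 108] 214 [106, 107, 103] 216 [91, 91, 89] 218 [109, 109, 106] 220 [91, 91, 88] [[0,0,0.34,0,0,0,0],[0,0,0.34,0,0,0,0],[0,0,0.34,0,0,0,0],[0,0,0.34,0,0,0,0],[0,0,0.34,0,0,0,0],[0,0,0.34,0,0,0,0]]
6 max 0.34
```

View pics/w9.png

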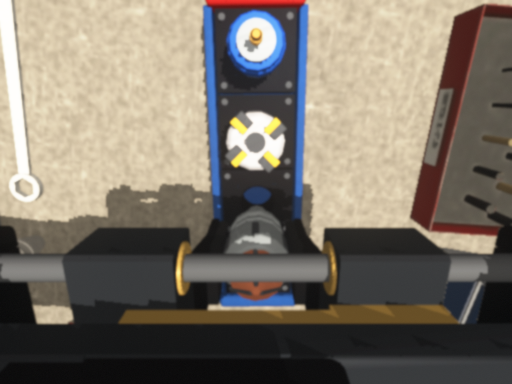

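The tap (257,42) and face mill (256,141) are upright and centred in places 1 and 2. The countersink is held upright over place 3 (257,195) with its flange edge at row ~205. I'll insert it, release and rise.

Emit:
arm_command:
  commands:
    - [[-0.02,-0.01,0.2,0,0,0,0],[0,0,0.38,0,0,0,0],[0,0,0.38,0,0,0,0],[0,0,0.38,0,0,0,0],[0,0,0.38,0,0,0,0],[0,0,0.25,0,0,0,0],[0,0,0.08,0,0,0,0],[0,0,0,0,0,0,0]]

```text
time_s: 36.6
eef_pos: [0.5899, 0.0361, 0.0538]
tool_rot: [-2.062, -2.37, -0.0]
contact_force: [-0.2, 1.6, -4.5]
opening: 0.376
grip_force: 30.0
```

Emit:
arm_command:
  commands:
    - [[0,0,0,0,0,0,1],[0,0,0,0,0,0,1],[0,0,0,0,0,0,1],[0,0,0,0,0,0,1],[0,0,-0.5,0,0,0,1],[0,0,-1,0,0,0,1],[0,0,-1,0,0,0,1],[0,0,-0.5,0,0,0,1]]

```text
time_s: 37.6
eef_pos: [0.5907, 0.0356, 0.1308]
tool_rot: [2.062, 2.368, 0.003]
contact_force: [0.9, 0.3, -0.4]
opening: 0.989
grip_force: 0.0
```

```bash
python3 - <<'E'
from h import *
print(get_obs()['eef_pos'])
plan([PL[3]+(.19,8.1,1,3),RK[4]+(.19,-9.6,1,17),RK[4]+(.165,-9.6,1,2)])
E
```

```text
[0.59071697 0.03559968 0.13084562]
[[0.01,-0.01,-0.79,0.01,0,-0.01,1],[0.01,-0.01,-0.79,0.01,0,-0.01,1],[0.01,-0.01,-0.79,0.01,0,-0.01,1],[-0.8,-0.52,0,0,0,0.13,1],[-0.81,-0.51,0,0,0,0.13,1],[-0.82,-0.49,0,0,0,0.13,1],[-0.83,-0.48,0,0,0,0.13,1],[-0.84,-0.46,0,0,0,0.13,1]]
[[-0.85,-0.45,0,0,0,0.13,1],[-0.85,-0.43,0,0,0,0.13,1],[-0.86,-0.42,0,0,0,0.13,1],[-0.87,-0.4,0,0,0,0.13,1],[-0.88,-0.39,0,0,0,0.13,1],[-0.88,-0.37,0,0,0,0.13,1],[-0.89,-0.35,0,0,0,0.13,1],[-0.9,-0.34,0,0,0,0.13,1]]
[[-0.9,-0.32,0,0,0,0.13,1],[-0.91,-0.31,0,0,0,0.13,1],[-0.91,-0.29,0,0,0,0.13,1],[-0.92,-0.27,0,0,0,0.13,1],[0,-0.01,0.51,-0.01,0,0,1],[0,-0.01,0.51,-0.01,0,0,1]]
22 max 0.92
```

Emit:
arm_command:
  commands:
    - [[0,-0.01,-0.78,0,0,0,1],[0,-0.01,-0.78,0,0,0,1],[0,-0.01,-0.78,0,0,0,1],[-0.8,-0.52,0,0,0,0.13,1],[-0.81,-0.51,0,0,0,0.13,1],[-0.82,-0.49,0,0,0,0.13,1],[-0.83,-0.48,0,0,0,0.13,1],[-0.84,-0.46,0,0,0,0.13,1]]

```text
time_s: 38.6
eef_pos: [0.5375, -0.0744, 0.1872]
tool_rot: [-2.17, -2.272, 0.0]
contact_force: [-0.6, -0.6, -0.8]
opening: 1.002
grip_force: 0.0
```

Emit:
arm_command:
  commands:
    - [[-0.85,-0.45,0,0,0,0.13,1],[-0.85,-0.43,0,0,0,0.13,1],[-0.86,-0.42,0,0,0,0.13,1],[-0.87,-0.4,0,0,0,0.13,1],[-0.88,-0.39,0,0,0,0.13,1],[-0.88,-0.37,0,0,0,0.13,1],[-0.89,-0.35,0,0,0,0.13,1],[-0.9,-0.34,0,0,0,0.13,1]]

```text
time_s: 39.6
eef_pos: [0.4561, -0.2475, 0.1873]
tool_rot: [2.328, 2.109, -0.0]
contact_force: [-0.5, -0.2, -0.7]
opening: 0.998
grip_force: 0.0
```

Emit:
arm_command:
  commands:
    - [[-0.9,-0.32,0,0,0,0.13,1],[-0.91,-0.31,0,0,0,0.13,1],[-0.91,-0.29,0,0,0,0.13,1],[-0.92,-0.27,0,0,0,0.13,1],[0,0,0.5,0,0,0,1],[0,0,0.5,0,0,0,1],[0,0,0,0,0,0,1],[0,0,0,0,0,0,1]]

```text
time_s: 40.6
eef_pos: [0.4163, -0.3322, 0.1623]
tool_rot: [-2.401, -2.026, 0.0]
contact_force: [0.3, 0.3, -0.6]
opening: 1.003
grip_force: 0.0
```

```bash
python3 - <<'E'
from h import *
im,K,T=st('w10'); print(proj(RK[4]+(.08,),K,T))
plan([RK[4]+(.0525,-9.6,1,6)])
E
```

```text
40.6 [ 0.4163 -0.3322  0.1623] 0.0 1.003
[258.75489428 195.55395764]
[[0,0.01,0.73,0,0,0,1],[0,0.01,0.73,0,0,0,1],[0,0.01,0.73,0,0,0,1],[0,0.01,0.73,0,0,0,1],[0,0.01,0.73,0,0,0,1],[0,0.01,0.73,0,0,0,1]]
6 max 0.73
```

View pics/w10.png

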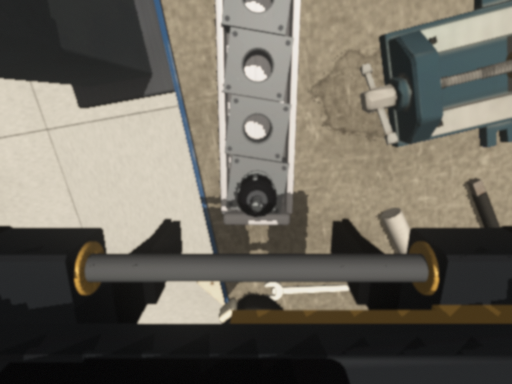

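The drill is in the last rack pot at (256,195), where (259,196) was predicted, so it is aligned. I'll descend and grip.

Emit:
arm_command:
  commands:
    - [[0,0,0.73,0,0,0,1],[0,0,0.73,0,0,0,1],[0,0,0.73,0,0,0,1],[0,0,0.73,0,0,0,1],[0,0,0.73,0,0,0,1],[0,0,0.73,0,0,0,1],[0,0,0,0,0,0,1],[0,0,0,0,0,0,1]]

```text
time_s: 41.65
eef_pos: [0.4161, -0.333, 0.0532]
tool_rot: [2.402, 2.024, -0.0]
contact_force: [-0.1, -1.1, 0.2]
opening: 0.998
grip_force: 0.0
```

Emit:
arm_command:
  commands:
    - [[0,0,0,0,0,0,0],[0,0,0,0,0,0,0],[0,0,0,0,0,0,0],[0,0,0,0,0,0,0],[0,0,0,0,0,0,0],[0,0,0,0,0,0,0],[0,0,0,0,0,0,0],[0,0,-0.3,0,0,0,0]]

```text
time_s: 42.65
eef_pos: [0.4153, -0.3323, 0.0599]
tool_rot: [-2.401, -2.023, 0.001]
contact_force: [-0.3, 0.4, -3.9]
opening: 0.376
grip_force: 30.0
```

```bash
python3 - <<'E'
from h import *
o=get_obs(); x,y,z=o['eef_pos']; print(o['eef_pos'],o['opening'])
plan([(x,y,.165,-9.6,0,5),PL[4]+(.165,8.1,0,17),PL[4]+(.105,8.1,0,4)])
E
```

```text
[ 0.41526203 -0.33225623  0.05992921] 0.3756688393177921
[[0,0,-0.84,0,0,0,0],[0,0,-0.84,0,0,0,0],[0,0,-0.84,0,0,0,0],[0,0,-0.84,0,0,0,0],[0,0,-0.84,0,0,0,0],[0.8,0.3,0,0,0,-0.13,0],[0.8,0.31,0,0,0,-0.13,0],[0.79,0.32,0,0,0,-0.13,0]]
[[0.79,0.34,0,0,0,-0.13,0],[0.78,0.35,0,0,0,-0.13,0],[0.77,0.37,0,0,0,-0.13,0],[0.77,0.38,0,0,0,-0.13,0],[0.76,0.39,0,0,0,-0.13,0],[0.75,0.41,0,0,0,-0.13,0],[0.74,0.42,0,0,0,-0.13,0],[0.74,0.44,0,0,0,-0.13,0]]
[[0.73,0.45,0,0,0,-0.13,0],[0.72,0.46,0,0,0,-0.13,0],[0.71,0.48,0,0,0,-0.13,0],[0.7,0.49,0,0,0,-0.13,0],[0.69,0.5,0,0,0,-0.13,0],[0.69,0.51,0,0,0,-0.13,0],[0,0,0.6,0,0,-0.01,0],[0,0,0.6,0,0,-0.01,0]]
[[0,0,0.6,0,0,-0.01,0],[0,0,0.6,0,0,-0.01,0]]
26 max 0.84
```

Emit:
arm_command:
  commands:
    - [[0,0,-1,0,0,0,0],[0,0,-1,0,0,0,0],[0,0,-1,0,0,0,0],[0,0,-1,0,0,0,0],[0,0,-1,0,0,0,0],[0.8,0.3,0,0,0,-0.13,0],[0.8,0.31,0,0,0,-0.13,0],[0.79,0.32,0,0,0,-0.13,0]]

```text
time_s: 43.65
eef_pos: [0.4485, -0.2748, 0.1844]
tool_rot: [-2.343, -2.091, 0.001]
contact_force: [0.7, 0.0, -3.3]
opening: 0.383
grip_force: 30.0
```

Emit:
arm_command:
  commands:
    - [[0.79,0.34,0,0,0,-0.13,0],[0.78,0.35,0,0,0,-0.13,0],[0.77,0.37,0,0,0,-0.13,0],[0.77,0.38,0,0,0,-0.13,0],[0.76,0.39,0,0,0,-0.13,0],[0.75,0.41,0,0,0,-0.13,0],[0.74,0.42,0,0,0,-0.13,0],[0.74,0.44,0,0,0,-0.13,0]]

```text
time_s: 44.65
eef_pos: [0.5341, -0.1275, 0.1853]
tool_rot: [2.187, 2.255, -0.0]
contact_force: [-0.6, 0.9, -3.0]
opening: 0.375
grip_force: 30.0
```

Emit:
arm_command:
  commands:
    - [[0.73,0.45,0,0,0,-0.13,0],[0.72,0.46,0,0,0,-0.13,0],[0.71,0.48,0,0,0,-0.13,0],[0.7,0.49,0,0,0,-0.13,0],[0.69,0.5,0,0,0,-0.13,0],[0.69,0.51,0,0,0,-0.13,0],[0,0,0.8,0,0,0,0],[0,0,0.8,0,0,0,0]]

```text
time_s: 45.65
eef_pos: [0.5972, -0.018, 0.1438]
tool_rot: [-2.063, -2.369, 0.001]
contact_force: [0.0, -0.3, -3.1]
opening: 0.383
grip_force: 30.0
```

Emit:
arm_command:
  commands:
    - [[0,0,0.8,0,0,0,0],[0,0,0.8,0,0,0,0],[0,0,0,0,0,0,0],[0,0,0,0,0,0,0],[0,0,0,0,0,0,0],[0,0,0,0,0,0,0],[0,0,0,0,0,0,0],[0,0,0,0,0,0,0]]

```text
time_s: 46.65
eef_pos: [0.5976, -0.0176, 0.1054]
tool_rot: [2.063, 2.37, 0.0]
contact_force: [0.7, -0.1, -4.1]
opening: 0.374
grip_force: 30.0
```

```bash
python3 - <<'E'
from h import *
im,K,T=st('w11'); 
for r in range(196,222,2): print(r,im[r,257].tolist(),end=' ')
plan([PL[4]+(.0535,8.1,0,6)])
E
```

```text
46.65 [ 0.5976 -0.0176  0.1054] 0.0 0.374
196 [36, 57, 96] 198 [35, 57, 96] 200 [35, 57, 96] 202 [35, 54, 91] 204 [31, 35, 47] 206 [61, 60, 58] 208 [78, 77, 75] 210 [90, 90, 87] 212 [112, 112, 108] 214 [108, 108, 104] 216 [93, 93, 90] 218 [107, 106, 103] 220 [62, 61, 60] [[0,0,0.35,0,0,0,0],[0,0,0.35,0,0,0,0],[0,0,0.35,0,0,0,0],[0,0,0.35,0,0,0,0],[0,0,0.35,0,0,0,0],[0,0,0.35,0,0,0,0]]
6 max 0.35
```

View pics/w11.png

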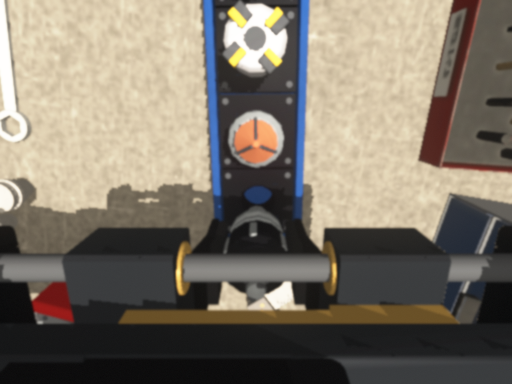

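The face mill (256,40) and countersink (256,138) are upright and seated. The drill is held over the place 4 bore (258,195). I'll insert it, release and rise clear.

Emit:
arm_command:
  commands:
    - [[0,-0.02,0.2,0,0,0,0],[0,0,0.38,0,0,0,0],[0,0,0.38,0,0,0,0],[0,0,0.38,0,0,0,0],[0,0,0.38,0,0,0,0],[0,0,0.25,0,0,0,0],[0,0,0.09,0,0,0,0],[0,0,0,0,0,0,0]]

```text
time_s: 47.7
eef_pos: [0.5975, -0.0171, 0.0539]
tool_rot: [2.062, 2.37, 0.001]
contact_force: [2.1, 2.7, -5.2]
opening: 0.375
grip_force: 30.0
```

Emit:
arm_command:
  commands:
    - [[0,0,0,0,0,0,1],[0,0,0,0,0,0,1],[0,0,0,0,0,0,1],[0,0,0,0,0,0,1],[0,0,-0.5,0,0,0,1],[0,0,-1,0,0,0,1],[0,0,-1,0,0,0,1],[0,0,-1,0,0,0,1]]

```text
time_s: 48.7
eef_pos: [0.5972, -0.0179, 0.143]
tool_rot: [2.063, 2.369, 0.001]
contact_force: [0.5, -0.8, -0.4]
opening: 0.997
grip_force: 0.0
```

Emit:
arm_command:
  commands:
    - [[-0.2,0,-1,0,0,0,1],[-0.5,0,-1,0,0,0,1],[-0.7,0,-1,0,0,0,1],[-0.7,0,-0.5,0,0,0,1],[-0.5,0,0,0,0,0,1],[0,0,0,0,0,0,1],[0,0,0,0,0,0,1],[0,0,0,0,0,0,1]]

```text
time_s: 49.7
eef_pos: [0.6059, -0.0811, 0.2281]
tool_rot: [-2.061, -2.37, 0.001]
contact_force: [-0.4, -0.4, -0.3]
opening: 1.003
grip_force: 0.0
```

```bash
python3 - <<'E'
from h import *
im,K,T=st('w12'); im,K,T=cam('scene'); a=cv2.resize(im[125:205,125:250],None,fx=4,fy=4,interpolation=cv2.INTER_CUBIC)
w=cv2.imread('pics/w12.png')[:240,180:400,::-1]; w=cv2.resize(w,None,fx=320/240,fy=320/240)
save(np.hstack([a,w]),'fin')
E
```

```text
49.7 [ 0.6059 -0.0811  0.2281] -0.0 1.003
```

View pics/fin.png

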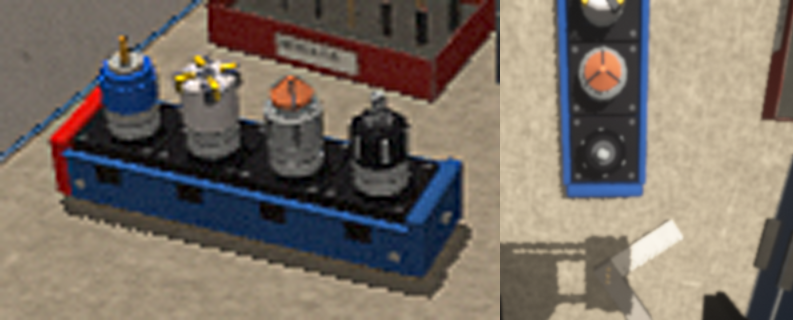

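All four tools stand upright, seated on their flanges. The order from the red end is tap, face mill, countersink, drill, and the gripper is clear.

```bash
python3 -c "
from station import arm; print(arm.finish_job())"
```

```text
the job is handed in; nothing more can be done
None
```

All four tools are in the carrier in rack order from the red end (tap, face mill, countersink, drill), seated and upright in the final camera check, and the job was handed in at about 50 s; no verdict was returned.

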